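# Discard a specimen tube through a pedal bin

### The job

Lay the specimen tube across the two sloping feed rails of the pedal bin and let go, so that it rests there against the shut lid. Then press the pedal gently down until it bears on its rubber stop (a light extra push of a few newtons, never more than 25 N on the pedal) and hold it there for a second so the tube rolls in under the raised lid. Ease the pedal back up slowly, taking two seconds or more, staying on it all the way so the lid never drops, and leave everything else on the bench alone.

Things in the scene. Friction and masses are not known exactly. Their poses are not given: they have to be found in the camera images.
- bin: White bench-top pedal bin, fixed, 140 (x) by 160 (y) by 145 mm high, walls 4 mm. Origin: centre of its underside on the bench, z up. Pedal on its -x side (6 mm foot plate under it), feed rails on its -y side, lid hinge along the top of its +y side. Its -y wall is 100 mm high; the lid's flap (outer face at y = -88 mm, 112 to 145 mm high) shuts the mouth above it.
- bin_mouth (a point): Where the tube's centre lies when on the feed rails at a good place to let go: bin frame (0, -135, 127) mm, axes as the bin's; the tube lies along the bin's x and rolls 30 mm down to the flap. Fingers opened to 50 mm here clear the flap. Side guides stand at x = -62 and +62 mm (inner faces), upper edge 21 mm above the rails.
- pedal: Flat steel pedal lever. Origin: on its hinge axis, 8 mm outside the bin's -x wall and 58 mm above the bench. Its x axis lies along the lever, -x towards the tread; level at rest. Pressed, the tread swings down about its y axis. Behind the tread a bar 24 mm wide leads to the hinge. A rubber stop under the tread yields about 6 N per mm, 4 mm at most.
- pedal_tread (a point): Centre of the top of the pedal's tread (50 along x, 70 along y, 10 mm thick), 92 mm from the hinge, 63 mm above the bench at rest. Spring and lid weight push back with about 5 to 12 N over the stroke. The rubber stop is met after 18 to 35 mm of tread travel: set by a screw, different each time, not measured, so feel for it. Let go, the pedal snaps up.
- lid (a joint): Grey lid of the bin, 146 by 170 mm, top face 151 mm above the bench when shut. 0 = shut, grows as it rises, rad. A rod joins it to the pedal: it turns 1.7 times the pedal's angle (about 0.34 to 0.66 rad when the pedal is on its stop), and the tube passes from about 0.2 rad.
- tube_center (a point): Centre of the loose specimen tube with a white screw cap: a plain cylinder 30 mm in diameter and 110 mm long, 50 g, its own x axis along its length (cap at +x). It lies level in its cradle with its centre 45 mm above the bench, and rolls freely once on a slope.
- cradle: Black fixed cradle, 120 by 60 mm base plate 6 mm thick, with two saddles 14 mm wide centred at x = -42 and +42 mm that carry the tube along the cradle's x axis; 70 mm clear between the saddles. Saddles 40 mm wide, lips 37 mm high. Origin: centre of the underside.
- tub: Bystander: white lidded tub, 90 mm in diameter, 105 mm high, loose. Origin: centre of the underside.
- dish: Bystander: small clear cup, 56 mm in diameter, 30 mm high, loose. Origin: centre of the underside.
- notebook: Bystander: open notebook, 150 by 210 mm, 13 mm thick, loose, with a pen on it. Origin: centre of the underside.
- rail_top (a point): Point midway between the two aluminium feed rails at their upper end, level with the rail tops: bin frame (0, -186, 120) mm. Rails 14 mm wide, centred at x = -36 and +36 mm, open to the bench between (58 mm clear). They fall 0.175 mm per mm towards the bin, to 102 mm height at y = -80 mm. End stops 10 mm high on the upper ends.
Things that resemble listed ones, but are neither listed nor needed, are in the scene too. There is more than one size of the part that bears tube_center; the job needs the largest.

How it is judged:
By the outcome, as a careful person would: the job done as asked, in the order asked, and still so for the second after the job is handed in, with the robot touching nothing.
It also fails if it takes over 61 s, if anything falls off the work surface, if the arm or the gripper's body presses on something with over 40 N, if the wrist force passes 120 N, or if a joint passes its speed limit or range.

### The arm

A 6-joint arm with a two-finger parallel gripper is mounted at the origin on the work surface. World frame = base frame: x ahead of the robot, y to its left, z up, the work surface at z = 0. Lengths are in mm, angles in degrees, forces in N, time in s.
With the tool pointing down it reaches from about 300 to 850 mm from the base axis. Payload 4.2 kg.
Tool frame: the origin (TCP) lies between the finger pads; the fingertips stand 22 mm ahead of it and the grasp point (between the pads) lies 3 mm ahead of it (env.finger_overhang is the distance from the TCP to the fingertips, in mm); z points along the fingers, y is the line along which they close (so a half turn about z gives the same grasp; the last joint's range is limited). The gripper opens to 91 mm and grips with 3 to 60 N. Pads are 32 mm wide; open, the fingers measure 118 mm over their backs; the gripper's body (76 mm by 178 mm) begins 60 mm behind the grasp point.
Start: joints at [63.083, 18.312, 89.639, -0, 72.044, -1.146], TCP at [250.005, 517.821, 235.976] pointing down, gripper open.
Joint ranges: [-177.97, 177.97], [-48.28, 115.42], [12.27, 149.76], [-77.06, 257.06], [2.81, 150.46], [-146.56, 146.56]. Speed limits (degrees/s): [147.25, 147.25, 180, 180, 180, 180].

### API

Orientations are given as [roll, pitch, yaw] about the fixed x, y, z axes, in that order (R = Rz(yaw) Ry(pitch) Rx(roll)).
In Python, from workcell import state, cams, ticket, look_for, outline_of, env gives the robot as it stands.
- The arm moves only by the tool servo_tool, never from a script. Its argument "steps" is a list of rows, each a list of 3 entries, a list of its own where there are three numbers: the closure in counts, from 0 (fully open) to 255 (shut), then the shift along the tool's x, y, z in mm, then the turn, a rotation vector about the tool's x, y, z in rad. A call has exactly 10 rows; each row shifts and turns the commanded pose from where the row before left it, along the tool's axes as they then stand; what a row does not reach is not made up. A row lasts 1/10 s, in which the tool goes at most 50 mm and 8.59 degrees, less where a joint would pass 70% of its speed; a pose out of reach is approached as far as the arm can. A call with a gripper value outside its range is refused whole. The fingers move at their own pace and stop on an object; "squeeze" is the grip in N (left out, the last holds). Time passes only in rows, so rows that do not move let the fingers close, or fill a call up. It gives the time, the measured TCP pose, the force, the opening and the grip force at its end, in the units of the state.
- state(): the state, without advancing time (a new reading comes with each control period).
- cams.grab_frame(name): name is "side" or "top"; returns a dict with "color" (480x640x3 uint8, red, green, blue), "z_map" (480x640 float32, mm along the optical axis (not along the pixel's ray), 0 where there is no reading), "fovy" (degrees; the focal length in pixels is half the picture's height over the tangent of half this angle, whatever the lens; pixels are square), "cx", "cy" (the principal point, pixels), "eye" and "rotation" of the camera in the world. Camera axes: x right, y up, looking along -z (the intrinsics and any distortion apply to the point x, -y, -z); pixel columns grow to the right and rows downward; lengths in mm; the calibration is good to about 2 mm. A picture is of the moment at which its call begins.
- ticket.job_done(): hands the job in; it is judged then, once.
Trained networks look in a picture, given as the dict that the camera call returned (one of the last four; its "shot" number tells which), for a name from the list of things; names that differ only in an ending like _2 or _b are one class to them, and where a whole thing is asked for, a point or a joint stands for the part that bears it (a point fixed in the world has none). Each returns a list of dicts, best first, with "confidence" (0 to 1); they miss things now and then, are a little off and sometimes report something else, mostly with a low value. They report only what shows in the picture. A call takes as long as a camera call. They do not tell look-alikes from the thing itself.
- look_for(picture, thing): "at" ([column, row] in pixels, amid what is visible of it).
- outline_of(picture, thing): "pixels" (480x640 bool, what is visible of it) and "at" ([column, row] in pixels, amid what is visible of it).
The state is a dict: "time_s": time; "qpos": joint angles; "qvel": joint speeds; "effort": joint torques, N m; "ee_pos": TCP position; "ee_rot": TCP orientation; "force": force on the tool from outside, world axes, zero at the start; "torque": the same for the moment, N m; "gripper_width": finger opening in mm; "gripper_force": force on a finger pad.
Only numpy, scipy, OpenCV 4.12 (cv2) and the standard library are available. Lean on these libraries where they do the work, as an engineer would, in place of code of your own. Each camera call takes 0.05 s, during which the arm holds its last target. There are 200 camera calls.

## Working session

There is one attempt and no reset: what is moved stays moved. The work goes in short steps, Python scripts to look and compute and a tool call to move; the robot and the scene stay as the last step left them, time stands still between calls to the robot, and variables do not carry over. Pictures are saved under pics/ and viewed, at most 10 in all, crops included, and the job is handed in when it is done.

Besides the shell and the picture viewer there is one more tool, called after ">>>" as name(argument=value, ...) on one line, values as JSON. servo_tool: Moves the arm, as the interface text tells. Its arguments: {"type":"object","properties":{"steps":{"type":"array","items":{"type":"array"}},"squeeze":{"type":"number"}},"required":["steps"]}

```bash
mkdir -p pics
cat > h.py <<'E'
import numpy as np, cv2
from workcell import state, cams, ticket, look_for, outline_of, env
def cloud(p):
    z=p["z_map"]; f=240/np.tan(np.radians(p["fovy"])/2)
    v,u=np.mgrid[0:480,0:640]
    c=np.stack([(u-p["cx"])/f*z,-(v-p["cy"])/f*z,-z],-1)
    return c@np.array(p["rotation"]).T+np.array(p["eye"])
E
python3 - <<'E'
from h import *
ims=[]
for n in ("top","side"):
    p=cams.grab_frame(n); W=cloud(p)
    print(n,{k:(np.round(v,2).tolist() if k not in("color","z_map") else v.shape) for k,v in p.items()})
    np.savez(n+".npz",W=W,c=p["color"],z=p["z_map"])
    cv2.imwrite(f"pics/{n}.png",p["color"][...,::-1])
    for t in ["bin","pedal","tube_center","cradle","lid","tub","dish","notebook","pedal_tread","rail_top","bin_mouth"]:
        for r in look_for(p,t)[:4]:
            a=np.array(r["at"]); j,i=a.astype(int)
            print(t,round(r["confidence"],2),a.round(1),W[i,j].round(0), p["z_map"][i,j]>0)
print(state()); print(env.finger_overhang)
E
```

```text
Traceback (most recent call last):
  File "h.py", line 7, in cloud
    return c@np.array(p["rotation"]).T+np.array(p["eye"])
           ~~~~~~~~~~~~~~~~~~~~~~~~~~~^~~~~~~~~~~~~~~~~~~
ValueError: operands could not be broadcast together with shapes (480,640) (3,)
```

```bash
sed -i 's/^import numpy.*/&\nfrom scipy.spatial.transform import Rotation as Ro/; s/np.array(p\["rotation"\]).T/Ro.from_euler("xyz",p["rotation"],degrees=True).as_matrix().T/' h.py
python3 - <<'E'
from h import *
for n in ("top","side"):
    p=cams.grab_frame(n); W=cloud(p)
    print(n,{k:(np.round(v,2).tolist() if k not in("color","z_map") else v.shape) for k,v in p.items()})
    np.savez(n+".npz",W=W,c=p["color"],z=p["z_map"])
    cv2.imwrite(f"pics/{n}.png",p["color"][...,::-1])
    for t in ["bin","pedal","tube_center","cradle","lid","tub","dish","notebook","pedal_tread","rail_top","bin_mouth"]:
        for r in look_for(p,t)[:4]:
            a=np.array(r["at"]); j,i=a.astype(int)
            print(t,round(r["confidence"],2),a.round(1),W[i,j].round(0), p["z_map"][i,j]>0)
print(state()); print(env.finger_overhang)
E
```

```text
top {'color': (480, 640, 3), 'z_map': (480, 640), 'fovy': 53.45, 'cx': 323.75, 'cy': 241.81, 'eye': [533.67, -57.86, 1041.86], 'rotation': [3.39, 0.02, -89.1], 'shot': 2}
bin 0.94 [282.9 234.3] [600.  22. 152.] True
bin 0.26 [434.1 291.8] [ 492. -296.    9.] True
pedal 0.62 [285.6 304.4] [463.  20.  64.] True
tube_center 0.87 [498.  283.1] [ 512. -430.   20.] True
tube_center 0.7 [377.6 292.3] [ 489. -172.   22.] True
tube_center 0.62 [445.2 290.1] [ 497. -308.   56.] True
cradle 0.83 [430.8 293.5] [ 488. -288.    5.] True
cradle 0.7 [284.1 234.6] [600.  18. 155.] True
lid 0.77 [275.9 226.6] [615.  35. 154.] True
tub 0.66 [135.3 304.2] [462. 310. 104.] True
dish 0.85 [440.4 194.4] [ 704. -309.    6.] True
notebook 0.93 [144.2 192.4] [698. 338.   9.] True
notebook 0.22 [281.8 233.3] [602.  23. 154.] True
pedal_tread 0.56 [283.  305.6] [461.  25.  62.] True
rail_top 0.9 [282.2 236.3] [596.  21. 153.] True
bin_mouth 0.66 [281.8 231.1] [605.  23. 156.] True
side {'color': (480, 640, 3), 'z_map': (480, 640), 'fovy': 56.7, 'cx': 324.66, 'cy': 239.1, 'eye': [218.04, -682.75, 746.48], 'rotat
[... 722 characters left out ...]
[635.  76.   7.] True
{'time_s': 1.25, 'qpos': array([ 6.30824019e+01,  1.83114614e+01,  8.96376636e+01, -2.53069499e-03,
        7.20433648e+01, -1.14599071e+00]), 'qvel': array([ 0.0417911 ,  0.00509802, -0.09866149, -0.06313882, -0.01175398,
       -0.00762218]), 'effort': array([ 9.29697890e-04, -4.12364423e+01, -2.32236654e+01,  7.29418639e-02,
        3.79561353e-02,  8.76717195e-06]), 'ee_pos': array([250.02579455, 517.82637391, 235.9893997 ]), 'ee_rot': array([1.79992540e+02, 2.55724806e-03, 1.54229173e+02]), 'force': array([-0.47898357,  0.02629955,  0.2044117 ]), 'torque': array([-0.02229682,  0.00817922, -0.02784163]), 'gripper_force': 0.0, 'gripper_width': 91.09115138015422}
22.0
```

View pics/top.png

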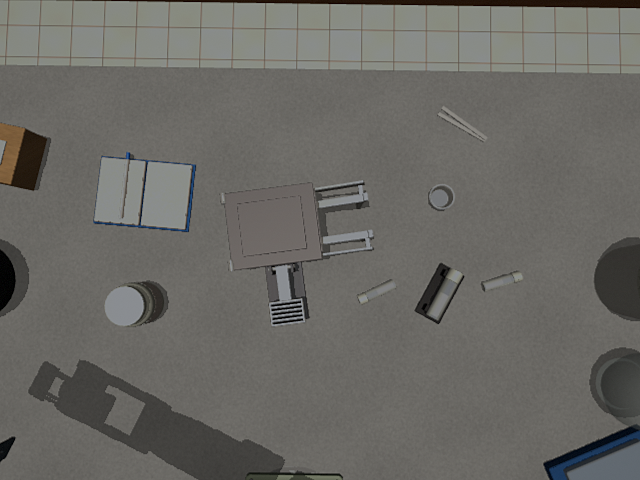

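View pics/side.png

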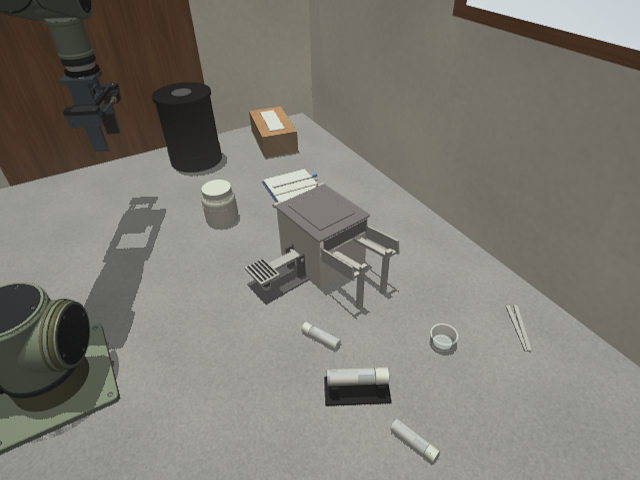

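Run:
```python
from h import *
S={n:np.load(n+".npz") for n in("top","side")}
def box(W,z,lo,hi,zl,zh): 
    m=(z>0)&(W[...,2]>zl)&(W[...,2]<zh)&(W[...,0]>lo[0])&(W[...,0]<hi[0])&(W[...,1]>lo[1])&(W[...,1]<hi[1]); return W[m]
for n in S:
    W,z=S[n]["W"],S[n]["z"]
    print(n,'bench z',np.median(box(W,z,(400,-250),(800,-200),-20,20)[:,2]))
    L=box(W,z,(480,-100),(740,170),146,162); r=cv2.minAreaRect(L[:,:2].astype(np.float32)); print("lid",len(L),np.median(L[:,2]),r)
    P=box(W,z,(380,-50),(500,90),55,75); r=cv2.minAreaRect(P[:,:2].astype(np.float32)); print("pedal",len(P),np.median(P[:,2]),r)
    T=box(W,z,(420,-380),(560,-230),41,75); c=T.mean(0); d=np.linalg.svd(T[:,:2]-c[:2],full_matrices=False)[2][0]; print("tube",len(T),c,d,T[:,2].max(),cv2.minAreaRect(T[:,:2].astype(np.float32)))
    C=box(W,z,(420,-380),(560,-230),3,12); print("cradle",len(C),cv2.minAreaRect(C[:,:2].astype(np.float32)))
    R=box(W,z,(480,-200),(760,-75),95,135); print("rails",len(R),R[:,2].max(),cv2.minAreaRect(R[:,:2].astype(np.float32)))
    E=box(W,z,(480,-210),(760,-75),115,140)
    print("high ends",np.percentile(E,[1,50,99],axis=0).round(0).tolist())
    # tube edges along axis
    t=(T[:,:2]-c[:2])@d; print("axis ext",np.percentile(t,[0.5,99.5]),"perp",np.percentile((T[:,:2]-c[:2])@[-d[1],d[0]],[1,99]))
```

```text
top bench z -0.5585865599719
lid 7054 151.84847372564013 ((615.1875, 43.00609588623047), (147.0655059814453, 178.1142120361328), 8.250052452087402)
pedal 1012 62.501208293674665 ((461.9281921386719, 19.4837646484375), (79.1769790649414, 69.9586181640625), 8.353344917297363)
tube 766 [ 489.76097967 -305.84621006   55.31046033] [-0.88202782  0.47119734] 63.786568075468836 ((488.8800354003906, -308.19378662109375), (29.701709747314453, 110.24723815917969), 62.01277542114258)
cradle 695 ((488.5629577636719, -305.51214599609375), (148.36961364746094, 138.25308227539062), 87.83650970458984)
rails 799 134.9965070193092 ((636.648681640625, -112.31259155273438), (138.9649200439453, 73.04053497314453), 0.7418652176856995)
high ends [[569.0, -149.0, 115.0], [671.0, -122.0, 127.0], [705.0, -77.0, 139.0]]
axis ext [-54.27128909  54.21145577] perp [-12.04490719  15.71358825]
side bench z 2.0389961074465077
lid 3002 154.39490217372906 ((615.3645629882812, 41.148643493652344), (148.8611602783203, 179.0341339111328), 8.152229309082031)
pedal 668 65.02655304993675 ((461.4657287597656, 17.904558181762695), (79.26817321777344, 72.14752197265625), 8.549851417541504)
tube 1019 [ 485.41243708 -313.71902494   56.49375871] [-0.88335484  0.46870484] 65.03089004799585 ((486.3580017089844, -311.1150817871094), (30.70374870300293, 109.3752212524414), 63.51847457885742)
cradle 1729 ((490.17333984375, -304.9194030761719), (139.76458740234375, 149.63839721679688), 0.10202682018280029)
rails 1033 134.9139725017718 ((636.6223754882812, -106.07289123535156), (135.6865692138672, 80.44327545166016), 8.08035945892334)
high ends [[566.0, -151.0, 115.0], [609.0, -120.0, 124.0], [705.0, -78.0, 139.0]]
axis ext [-53.5677878   54.48632893] perp [-16.10550884   9.34968715]
```

>>> servo_tool(steps=[[0, [-31.9, -35.7, 0], [0, 0, 0]], [0, [-31.9, -35.7, 0], [0, 0, 0]], [0, [-31.9, -35.7, 0], [0, 0, 0]], [0, [-31.9, -35.7, 0], [0, 0, 0]], [0, [-31.9, -35.7, 0], [0, 0, 0]], [0, [-31.9, -35.7, 0], [0, 0, 0]], [0, [-31.9, -35.7, 0], [0, 0, 0]], [0, [-31.9, -35.7, 0], [0, 0, 0]], [0, [-31.9, -35.7, 0], [0, 0, 0]], [0, [-31.9, -35.7, 0], [0, 0, 0]]], squeeze=15)

```text
time_s: 2.25
ee_pos: [382.3, 55.8, 236.3]
ee_rot: [179.9, 0.1, 154.2]
force: [1.5, 0.3, -0.3]
gripper_width: 91.2
gripper_force: 0.0
```

>>> servo_tool(steps=[[0, [-31.8, -35.6, 0], [0, 0, 0]], [0, [-31.8, -35.6, 0], [0, 0, 0]], [0, [-31.8, -35.6, 0], [0, 0, 0]], [0, [-31.8, -35.6, 0], [0, 0, 0]], [0, [-31.8, -35.6, 0], [0, 0, 0]], [0, [-31.8, -35.6, 0], [0, 0, 0]], [0, [-31.8, -35.6, 0], [0, 0, 0]], [0, [-31.8, -35.6, 0], [0, 0, 0]], [0, [0, 0, 30], [0, 0, 0.038]], [0, [0, 0, 30], [0, 0, 0]]])

```text
time_s: 3.25
ee_pos: [488.0, -311.5, 175.5]
ee_rot: [-180.0, 0.1, 151.9]
force: [-0.6, 0.7, 0.1]
gripper_width: 91.2
gripper_force: 0.0
```

>>> servo_tool(steps=[[0, [0, 1, 25], [0, 0, 0]], [0, [0, 0, 25], [0, 0, 0]], [0, [0, 0, 25], [0, 0, 0]], [0, [0, 0, 20], [0, 0, 0]], [0, [0, 0, 17], [0, 0, 0]], [0, [0, 0, 10], [0, 0, 0]], [0, [0, 0, 5.5], [0, 0, 0]], [0, [0, 0, 0], [0, 0, 0]], [160, [0, 0, 0], [0, 0, 0]], [160, [0, 0, 0], [0, 0, 0]]])

```text
time_s: 4.25
ee_pos: [488.3, -308.9, 49.3]
ee_rot: [-180.0, 0.1, 152.1]
force: [0.4, 0.2, -0.4]
gripper_width: 78.1
gripper_force: 0.0
```

>>> servo_tool(steps=[[220, [0, 0, 0], [0, 0, 0]], [255, [0, 0, 0], [0, 0, 0]], [255, [0, 0, 0], [0, 0, 0]], [255, [0, 0, 0], [0, 0, 0]], [255, [0, 0, 0], [0, 0, 0]], [255, [0, 0, 0], [0, 0, 0]], [255, [0, 0, 0], [0, 0, 0]], [255, [0, 0, 0], [0, 0, 0]], [255, [0, 0, 0], [0, 0, 0]], [255, [0, 0, 0], [0, 0, 0]]])

```text
time_s: 5.25
ee_pos: [487.8, -308.5, 48.4]
ee_rot: [180.0, -0.0, 152.1]
force: [-0.2, 0.2, 0.4]
gripper_width: 29.8
gripper_force: 15.0
```

>>> servo_tool(steps=[[255, [0, 0, -8], [0, 0, 0]], [255, [0, 0, -22], [0, 0, 0]], [255, [0, 0, -35], [0, 0, 0]], [255, [0, 0, -40], [0, 0, 0]], [255, [0, 0, -35], [0, 0, 0]], [255, [-1.5, 12.6, -10], [0, 0, 0]], [255, [-3, 32, 0], [0, 0, 0]], [255, [-4, 35, 0], [0, 0, 0]], [255, [-4, 40, 0], [0, 0, 0]], [255, [-4, 40, 0], [0, 0, 0]]])

```text
time_s: 6.25
ee_pos: [577.4, -173.3, 197.5]
ee_rot: [180.0, -0.1, 152.0]
force: [0.6, -1.0, -1.4]
gripper_width: 29.5
gripper_force: 15.0
```

>>> servo_tool(steps=[[255, [-4, 40, 0], [0, 0, 0]], [255, [-4, 35, 0], [0, 0, 0]], [255, [-4, 25, 0], [0, 0, 0]], [255, [0, 0, 0], [0, 0, -0.05]], [255, [0, 0, 0], [0, 0, -0.12]], [255, [0, 0, 0], [0, 0, -0.14]], [255, [0, 0, 0], [0, 0, -0.14]], [255, [0, 0, 0], [0, 0, -0.12]], [255, [0, 0, 0], [0, 0, -0.06]], [255, [0, 0, 0], [0, 0, 0]]])

```text
time_s: 7.25
ee_pos: [634.2, -91.8, 197.3]
ee_rot: [179.9, -0.1, -171.8]
force: [0.2, 0.5, -0.4]
gripper_width: 29.7
gripper_force: 15.0
```

Run:
```python
from h import *
a=np.radians(8.2);B=np.array([[np.cos(a),-np.sin(a)],[np.sin(a),np.cos(a)]])
def show(W,z,n):
    b=(W[...,:2]-[615.3,41.2])@B
    m=(z>0)&(abs(b[...,0])<90)&(b[...,1]<-92)&(b[...,1]>-200)&(W[...,2]>95)
    X=b[m];Z=W[m][:,2]
    g=Z[(Z>124)];gx=X[Z>124]
    h=np.histogram(X[:,0],np.arange(-80,81,4))
    print(n,"x hist",dict(zip(h[1][:-1].astype(int).tolist(),h[0].tolist())))
    print("ymin",np.percentile(X[:,1],1))
for n in("top","side"):
    d=np.load(n+".npz");show(d["W"],d["z"],n)
p=cams.grab_frame("side");W=cloud(p)
b=(W[...,:2]-[615.3,41.2])@B
m=(p["z_map"]>0)&(abs(b[...,0])<90)&(b[...,1]<-100)&(b[...,1]>-180)&(W[...,2]>178)&(W[...,2]<215)
print("tube",np.percentile(b[m],[1,50,99],axis=0),W[m][:,2].max())
cv2.imwrite("pics/s2.png",cv2.resize(p["color"][120:360,200:520,::-1],(800,600)))
```

```text
top x hist {-80: 0, -76: 0, -72: 0, -68: 56, -64: 68, -60: 8, -56: 9, -52: 10, -48: 8, -44: 74, -40: 100, -36: 105, -32: 95, -28: 0, -24: 0, -20: 0, -16: 0, -12: 0, -8: 0, -4: 0, 0: 0, 4: 0, 8: 0, 12: 0, 16: 0, 20: 0, 24: 0, 28: 89, 32: 99, 36: 101, 40: 90, 44: 6, 48: 9, 52: 10, 56: 7, 60: 173, 64: 68, 68: 0, 72: 0, 76: 0}
ymin -185.85041312060386
side x hist {-80: 0, -76: 0, -72: 0, -68: 350, -64: 66, -60: 3, -56: 5, -52: 8, -48: 10, -44: 98, -40: 58, -36: 60, -32: 51, -28: 5, -24: 0, -20: 0, -16: 0, -12: 0, -8: 0, -4: 0, 0: 0, 4: 0, 8: 0, 12: 0, 16: 0, 20: 0, 24: 4, 28: 145, 32: 61, 36: 52, 40: 44, 44: 4, 48: 3, 52: 4, 56: 9, 60: 349, 64: 65, 68: 1, 72: 0, 76: 0}
ymin -187.94008128346343
tube [[ -55.74149821 -161.63337207]
 [ -18.56570441 -144.75679089]
 [  14.27610852 -113.47065848]] 214.860199594719
```

View pics/s2.png

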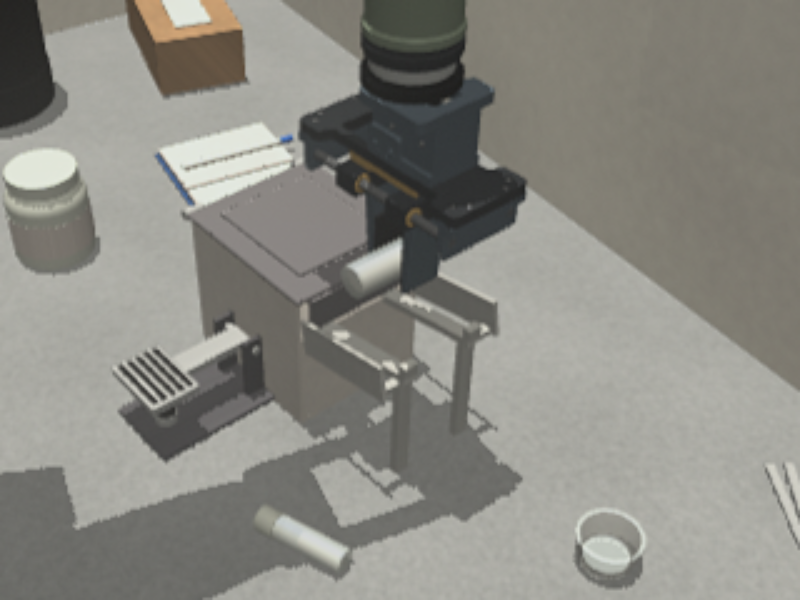

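>>> servo_tool(steps=[[255, [0, 0, 12], [0, 0, 0]], [255, [0, 0, 14], [0, 0, 0]], [255, [0, 0, 12], [0, 0, 0]], [255, [0, 0, 10], [0, 0, 0]], [255, [0, 0, 7], [0, 0, 0]], [255, [0, 0, 5], [0, 0, 0]], [255, [0, 0, 3], [0, 0, 0]], [255, [0, 0, 2], [0, 0, 0]], [255, [0, 0, 0.5], [0, 0, 0]], [255, [0, 0, 0], [0, 0, 0]]])

```text
time_s: 8.3
ee_pos: [634.9, -92.6, 133.3]
ee_rot: [-180.0, 0.0, -171.9]
force: [-0.2, 0.5, -1.2]
gripper_width: 29.8
gripper_force: 15.0
```

>>> servo_tool(steps=[[255, [0, 0, 0.8], [0, 0, 0]], [255, [0, 0, 0.8], [0, 0, 0]], [255, [0, 0, 0.5], [0, 0, 0]], [255, [0, 0, 0.5], [0, 0, 0]], [255, [0, 0, 0], [0, 0, 0]], [255, [0, 0, 0], [0, 0, 0]], [255, [0, 0, 0], [0, 0, 0]], [255, [0, 0, 0], [0, 0, 0]], [255, [0, 0, 0], [0, 0, 0]], [255, [0, 0, 0], [0, 0, 0]]])

```text
time_s: 9.3
ee_pos: [634.7, -92.6, 130.4]
ee_rot: [180.0, 0.0, -171.9]
force: [-0.6, -0.1, 0.3]
gripper_width: 29.6
gripper_force: 15.0
```

Within about a millimetre of the rails; open to ~48 mm, wait, rise slowly.

>>> servo_tool(steps=[[200, [0, 0, 0.3], [0, 0, 0]], [165, [0, 0, 0], [0, 0, 0]], [140, [0, 0, 0], [0, 0, 0]], [122, [0, 0, 0], [0, 0, 0]], [122, [0, 0, 0], [0, 0, 0]], [122, [0, 0, 0], [0, 0, 0]], [122, [0, 0, 0], [0, 0, 0]], [122, [0, 0, 0], [0, 0, 0]], [122, [0, 0, 0], [0, 0, 0]], [122, [0, 0, 0], [0, 0, 0]]])

```text
time_s: 10.3
ee_pos: [634.6, -92.6, 130.0]
ee_rot: [180.0, 0.0, -171.9]
force: [-0.8, 0.0, 0.0]
gripper_width: 47.4
gripper_force: 0.0
```

>>> servo_tool(steps=[[122, [0, 0, -1], [0, 0, 0]], [122, [0, 0, -2], [0, 0, 0]], [122, [0, 0, -3], [0, 0, 0]], [122, [0, 0, -4], [0, 0, 0]], [122, [0, 0, -5], [0, 0, 0]], [122, [0, 0, -6], [0, 0, 0]], [122, [0, 0, -8], [0, 0, 0]], [122, [0, 0, -12], [0, 0, 0]], [122, [0, 0, -15], [0, 0, 0]], [122, [0, 0, -14], [0, 0, 0]]])

```text
time_s: 11.3
ee_pos: [634.8, -92.6, 201.6]
ee_rot: [-180.0, 0.1, -171.9]
force: [-0.1, -0.1, 0.7]
gripper_width: 47.8
gripper_force: 0.0
```

>>> servo_tool(steps=[[255, [18, 14, 0], [0, 0, 0]], [255, [30, 23, 0], [0, 0, 0]], [255, [34, 26, 0], [0, 0, 0]], [255, [34, 26, 0], [0, 0, 0]], [255, [32, 25, 0], [0, 0, 0]], [255, [18, 14, 0], [0, 0, 0]], [255, [8.5, 6.8, 10], [0, 0, 0]], [255, [0, 0, 30], [0, 0, 0]], [255, [0, 0, 30], [0, 0, 0]], [255, [0, 0, 20], [0, 0, 0]]])

```text
time_s: 12.3
ee_pos: [442.4, 16.2, 109.6]
ee_rot: [180.0, 0.0, -171.8]
force: [-0.2, 0.5, 0.5]
gripper_width: 0.9
gripper_force: 0.0
```

Run:
```python
from h import *
p=cams.grab_frame("side")
print(state()["ee_pos"],state()["force"],state()["gripper_width"])
cv2.imwrite("pics/s3.png",cv2.resize(p["color"][120:360,200:520,::-1],(800,600)))
```

```text
[440.69427829  16.15185187 107.15400494] [-1.09485729 -0.54029096 -1.93800536] 0.7038090954278329
```

View pics/s3.png

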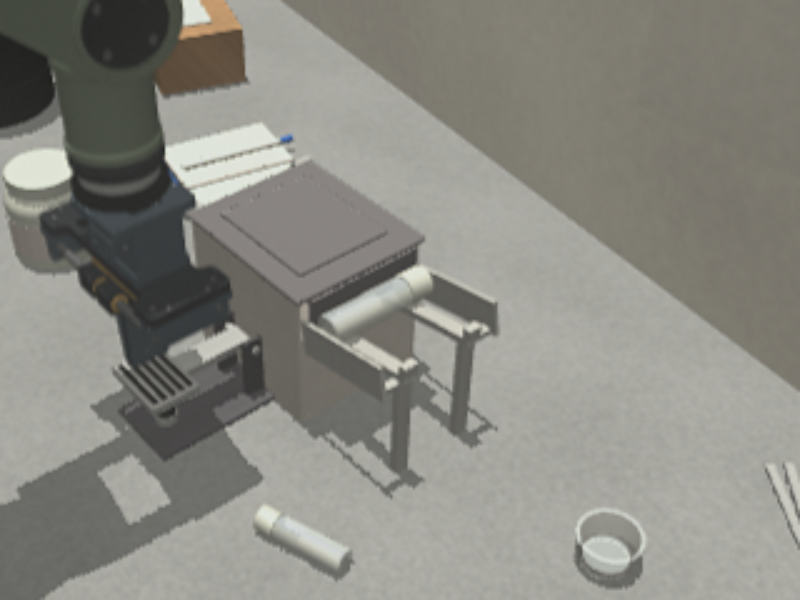

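>>> servo_tool(steps=[[255, [-1, 0, 5], [0, 0, 0]], [255, [-1, 0, 5], [0, 0, 0]], [255, [0, 0, 4], [0, 0, 0]], [255, [0, 0, 3], [0, 0, 0]], [255, [0, 0, 2], [0, 0, 0]], [255, [0, 0, 1.5], [0, 0, 0]], [255, [0, 0, 1], [0, 0, 0]], [255, [0, 0, 1], [0, 0, 0]], [255, [0, 0, 0.5], [0, 0, 0]], [255, [0, 0, 0], [0, 0, 0]]])

```text
time_s: 13.35
ee_pos: [444.8, 16.4, 87.0]
ee_rot: [180.0, 0.0, -171.9]
force: [-0.6, -0.1, -0.4]
gripper_width: 0.7
gripper_force: 0.0
```

>>> servo_tool(steps=[[255, [0, 0, 0.6], [0, 0, 0]], [255, [0, 0, 0.8], [0, 0, 0]], [255, [0, 0, 1.2], [0, 0, 0]], [255, [0, 0, 1.5], [0, 0, 0]], [255, [0, 0, 1.7], [0, 0, 0]], [255, [0, 0, 1.7], [0, 0, 0]], [255, [0, 0, 1.7], [0, 0, 0]], [255, [0, 0, 1.5], [0, 0, 0]], [255, [0, 0, 1], [0, 0, 0]], [255, [0, 0, 0.5], [0, 0, 0]]])

```text
time_s: 14.35
ee_pos: [445.0, 16.4, 75.6]
ee_rot: [-180.0, 0.0, -171.8]
force: [-1.8, -0.3, 8.2]
gripper_width: 0.9
gripper_force: 4.4
```

>>> servo_tool(steps=[[255, [0, 0, 0.6], [0, 0, 0]], [255, [0, 0, 0.8], [0, 0, 0]], [255, [0, 0, 0.8], [0, 0, 0]], [255, [0, 0, 0.8], [0, 0, 0]], [255, [0, 0, 0.8], [0, 0, 0]], [255, [0, 0, 0.8], [0, 0, 0]], [255, [0, 0, 0.6], [0, 0, 0]], [255, [0, 0, 0.4], [0, 0, 0]], [255, [0, 0, 0], [0, 0, 0]], [255, [0, 0, 0], [0, 0, 0]]])

```text
time_s: 15.35
ee_pos: [445.4, 16.5, 70.2]
ee_rot: [-180.0, 0.1, -171.9]
force: [-1.8, 0.5, 8.5]
gripper_width: 0.3
gripper_force: 4.3
```

>>> servo_tool(steps=[[255, [0, 0, 0.3], [0, 0, 0]], [255, [0, 0, 0.3], [0, 0, 0]], [255, [0, 0, 0.3], [0, 0, 0]], [255, [0, 0, 0.3], [0, 0, 0]], [255, [0, 0, 0.3], [0, 0, 0]], [255, [0, 0, 0], [0, 0, 0]], [255, [0, 0, 0], [0, 0, 0]], [255, [0, 0, 0], [0, 0, 0]], [255, [0, 0, 0], [0, 0, 0]], [255, [0, 0, 0], [0, 0, 0]]])

```text
time_s: 16.35
ee_pos: [445.6, 16.5, 68.8]
ee_rot: [-180.0, 0.1, -171.9]
force: [-1.8, 0.0, 8.3]
gripper_width: 0.7
gripper_force: 4.5
```

>>> servo_tool(steps=[[255, [0, 0, 0.3], [0, 0, 0]], [255, [0, 0, 0.3], [0, 0, 0]], [255, [0, 0, 0.3], [0, 0, 0]], [255, [0, 0, 0.3], [0, 0, 0]], [255, [0, 0, 0.3], [0, 0, 0]], [255, [0, 0, 0], [0, 0, 0]], [255, [0, 0, 0], [0, 0, 0]], [255, [0, 0, 0], [0, 0, 0]], [255, [0, 0, 0], [0, 0, 0]], [255, [0, 0, 0], [0, 0, 0]]])

```text
time_s: 17.35
ee_pos: [445.7, 16.5, 67.3]
ee_rot: [-180.0, 0.1, -171.9]
force: [-1.9, -0.4, 8.8]
gripper_width: 0.6
gripper_force: 4.5
```

>>> servo_tool(steps=[[255, [0, 0, 0.3], [0, 0, 0]], [255, [0, 0, 0.3], [0, 0, 0]], [255, [0, 0, 0.3], [0, 0, 0]], [255, [0, 0, 0.3], [0, 0, 0]], [255, [0, 0, 0.3], [0, 0, 0]], [255, [0, 0, 0], [0, 0, 0]], [255, [0, 0, 0], [0, 0, 0]], [255, [0, 0, 0], [0, 0, 0]], [255, [0, 0, 0], [0, 0, 0]], [255, [0, 0, 0], [0, 0, 0]]])

```text
time_s: 18.35
ee_pos: [446.0, 16.5, 65.9]
ee_rot: [-180.0, 0.2, -171.9]
force: [-1.6, 0.1, 8.9]
gripper_width: 0.4
gripper_force: 4.6
```

>>> servo_tool(steps=[[255, [0, 0, 0.3], [0, 0, 0]], [255, [0, 0, 0.3], [0, 0, 0]], [255, [0, 0, 0.3], [0, 0, 0]], [255, [0, 0, 0.3], [0, 0, 0]], [255, [0, 0, 0.3], [0, 0, 0]], [255, [0, 0, 0], [0, 0, 0]], [255, [0, 0, 0], [0, 0, 0]], [255, [0, 0, 0], [0, 0, 0]], [255, [0, 0, 0], [0, 0, 0]], [255, [0, 0, 0], [0, 0, 0]]])

```text
time_s: 19.35
ee_pos: [446.2, 16.6, 64.5]
ee_rot: [-180.0, 0.2, -171.9]
force: [0.0, 1.0, 9.7]
gripper_width: 0.2
gripper_force: 4.6
```

>>> servo_tool(steps=[[255, [0, 0, 0.3], [0, 0, 0]], [255, [0, 0, 0.3], [0, 0, 0]], [255, [0, 0, 0.3], [0, 0, 0]], [255, [0, 0, 0.2], [0, 0, 0]], [255, [0, 0, 0], [0, 0, 0]], [255, [0, 0, 0], [0, 0, 0]], [255, [0, 0, 0], [0, 0, 0]], [255, [0, 0, 0], [0, 0, 0]], [255, [0, 0, 0], [0, 0, 0]], [255, [0, 0, 0], [0, 0, 0]]])

```text
time_s: 20.35
ee_pos: [446.4, 16.6, 63.5]
ee_rot: [-180.0, 0.2, -171.9]
force: [0.4, 1.0, 10.0]
gripper_width: 0.3
gripper_force: 4.7
```

>>> servo_tool(steps=[[255, [0, 0, 0.3], [0, 0, 0]], [255, [0, 0, 0.3], [0, 0, 0]], [255, [0, 0, 0.3], [0, 0, 0]], [255, [0, 0, 0.3], [0, 0, 0]], [255, [0, 0, 0.3], [0, 0, 0]], [255, [0, 0, 0], [0, 0, 0]], [255, [0, 0, 0], [0, 0, 0]], [255, [0, 0, 0], [0, 0, 0]], [255, [0, 0, 0], [0, 0, 0]], [255, [0, 0, 0], [0, 0, 0]]])

```text
time_s: 21.35
ee_pos: [446.6, 16.6, 62.0]
ee_rot: [-180.0, 0.3, -171.9]
force: [-0.3, 1.4, 10.5]
gripper_width: 0.6
gripper_force: 4.7
```

>>> servo_tool(steps=[[255, [0, 0, 0.3], [0, 0, 0]], [255, [0, 0, 0.3], [0, 0, 0]], [255, [0, 0, 0.3], [0, 0, 0]], [255, [0, 0, 0.3], [0, 0, 0]], [255, [0, 0, 0.3], [0, 0, 0]], [255, [0, 0, 0], [0, 0, 0]], [255, [0, 0, 0], [0, 0, 0]], [255, [0, 0, 0], [0, 0, 0]], [255, [0, 0, 0], [0, 0, 0]], [255, [0, 0, 0], [0, 0, 0]]])

```text
time_s: 22.35
ee_pos: [446.9, 16.6, 60.6]
ee_rot: [-180.0, 0.3, -171.9]
force: [0.1, 1.7, 10.7]
gripper_width: 0.3
gripper_force: 4.7
```

>>> servo_tool(steps=[[255, [0, 0, 0.3], [0, 0, 0]], [255, [0, 0, 0.3], [0, 0, 0]], [255, [0, 0, 0.3], [0, 0, 0]], [255, [0, 0, 0.3], [0, 0, 0]], [255, [0, 0, 0.3], [0, 0, 0]], [255, [0, 0, 0], [0, 0, 0]], [255, [0, 0, 0], [0, 0, 0]], [255, [0, 0, 0], [0, 0, 0]], [255, [0, 0, 0], [0, 0, 0]], [255, [0, 0, 0], [0, 0, 0]]])

```text
time_s: 23.35
ee_pos: [447.1, 16.7, 59.6]
ee_rot: [-180.0, 0.3, -171.9]
force: [-1.0, 1.2, 13.8]
gripper_width: 0.2
gripper_force: 6.8
```

>>> servo_tool(steps=[[255, [0, 0, 0.2], [0, 0, 0]], [255, [0, 0, 0.2], [0, 0, 0]], [255, [0, 0, 0.2], [0, 0, 0]], [255, [0, 0, 0], [0, 0, 0]], [255, [0, 0, 0], [0, 0, 0]], [255, [0, 0, 0], [0, 0, 0]], [255, [0, 0, 0], [0, 0, 0]], [255, [0, 0, 0], [0, 0, 0]], [255, [0, 0, 0], [0, 0, 0]], [255, [0, 0, 0], [0, 0, 0]]])

```text
time_s: 24.35
ee_pos: [447.3, 16.7, 59.3]
ee_rot: [-180.0, 0.4, -171.9]
force: [-1.4, 1.0, 16.5]
gripper_width: 0.6
gripper_force: 7.9
```

On the stop (about 6 N extra). Hold 1 s+ and look for the tube.

>>> servo_tool(steps=[[255, [0, 0, 0], [0, 0, 0]], [255, [0, 0, 0], [0, 0, 0]], [255, [0, 0, 0], [0, 0, 0]], [255, [0, 0, 0], [0, 0, 0]], [255, [0, 0, 0], [0, 0, 0]], [255, [0, 0, 0], [0, 0, 0]], [255, [0, 0, 0], [0, 0, 0]], [255, [0, 0, 0], [0, 0, 0]], [255, [0, 0, 0], [0, 0, 0]], [255, [0, 0, 0], [0, 0, 0]]])

```text
time_s: 25.35
ee_pos: [447.3, 16.7, 59.3]
ee_rot: [-180.0, 0.4, -171.9]
force: [-1.8, 1.0, 16.2]
gripper_width: 0.9
gripper_force: 7.9
```

Run:
```python
from h import *
p=cams.grab_frame("side")
print(state()["ee_pos"],state()["force"])
cv2.imwrite("pics/s4.png",cv2.resize(p["color"][120:360,200:520,::-1],(800,600)))
```

```text
[447.23656448  16.67955735  59.25336214] [-0.96869391  1.31160366 16.48365991]
```

View pics/s4.png

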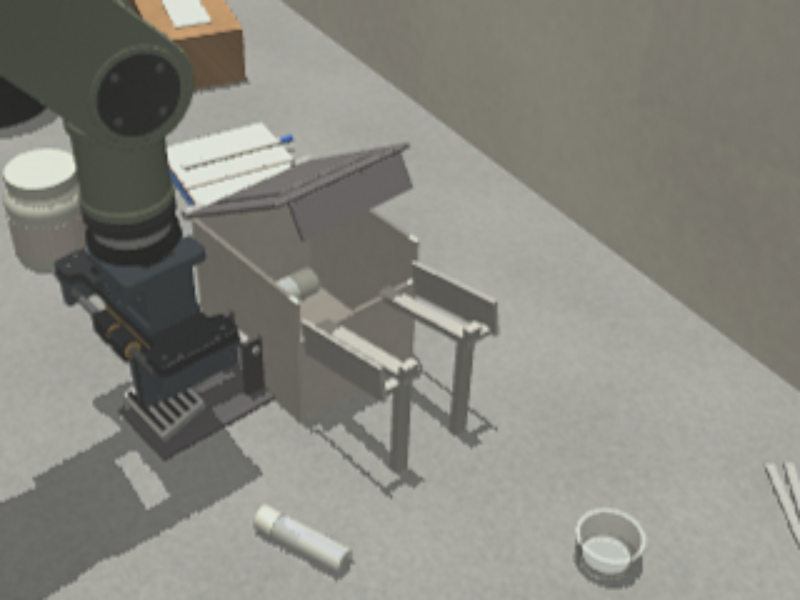

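The lid is open and the tube is inside the bin (crop about 298,285). Easing up at 5 mm/s.

>>> servo_tool(steps=[[255, [0, 0, -0.3], [0, 0, 0]], [255, [0, 0, -0.4], [0, 0, 0]], [255, [0, 0, -0.5], [0, 0, 0]], [255, [0, 0, -0.5], [0, 0, 0]], [255, [0, 0, -0.5], [0, 0, 0]], [255, [0, 0, -0.5], [0, 0, 0]], [255, [0, 0, -0.5], [0, 0, 0]], [255, [0, 0, -0.5], [0, 0, 0]], [255, [0, 0, -0.5], [0, 0, 0]], [255, [0, 0, -0.5], [0, 0, 0]]])

```text
time_s: 26.4
ee_pos: [446.4, 16.6, 63.1]
ee_rot: [-180.0, 0.2, -171.9]
force: [0.1, 1.2, 9.4]
gripper_width: 0.5
gripper_force: 4.5
```

>>> servo_tool(steps=[[255, [0, 0, -0.5], [0, 0, 0]], [255, [0, 0, -0.5], [0, 0, 0]], [255, [0, 0, -0.5], [0, 0, 0]], [255, [0, 0, -0.5], [0, 0, 0]], [255, [0, 0, -0.5], [0, 0, 0]], [255, [0, 0, -0.5], [0, 0, 0]], [255, [0, 0, -0.5], [0, 0, 0]], [255, [0, 0, -0.5], [0, 0, 0]], [255, [0, 0, -0.5], [0, 0, 0]], [255, [0, 0, -0.5], [0, 0, 0]]])

```text
time_s: 27.4
ee_pos: [445.7, 16.5, 67.8]
ee_rot: [-180.0, 0.1, -171.9]
force: [-1.2, 0.1, 8.6]
gripper_width: 0.2
gripper_force: 4.4
```

>>> servo_tool(steps=[[255, [0, 0, -0.5], [0, 0, 0]], [255, [0, 0, -0.5], [0, 0, 0]], [255, [0, 0, -0.5], [0, 0, 0]], [255, [0, 0, -0.5], [0, 0, 0]], [255, [0, 0, -0.5], [0, 0, 0]], [255, [0, 0, -0.5], [0, 0, 0]], [255, [0, 0, -0.5], [0, 0, 0]], [255, [0, 0, -0.5], [0, 0, 0]], [255, [0, 0, -0.5], [0, 0, 0]], [255, [0, 0, -0.5], [0, 0, 0]]])

```text
time_s: 28.4
ee_pos: [445.2, 16.4, 72.6]
ee_rot: [-180.0, 0.1, -171.9]
force: [-1.8, 0.3, 8.2]
gripper_width: 0.5
gripper_force: 4.2
```

>>> servo_tool(steps=[[255, [0, 0, -0.5], [0, 0, 0]], [255, [0, 0, -0.5], [0, 0, 0]], [255, [0, 0, -0.5], [0, 0, 0]], [255, [0, 0, -0.5], [0, 0, 0]], [255, [0, 0, -0.5], [0, 0, 0]], [255, [0, 0, -0.5], [0, 0, 0]], [255, [0, 0, -0.5], [0, 0, 0]], [255, [0, 0, -0.5], [0, 0, 0]], [255, [0, 0, -0.5], [0, 0, 0]], [255, [0, 0, -0.5], [0, 0, 0]]])

```text
time_s: 29.4
ee_pos: [444.9, 16.4, 77.5]
ee_rot: [-180.0, 0.0, -171.9]
force: [-2.2, 0.3, 8.4]
gripper_width: 0.3
gripper_force: 3.9
```

>>> servo_tool(steps=[[255, [0, 0, -0.5], [0, 0, 0]], [255, [0, 0, -0.5], [0, 0, 0]], [255, [0, 0, -0.5], [0, 0, 0]], [255, [0, 0, -0.5], [0, 0, 0]], [255, [0, 0, -0.5], [0, 0, 0]], [255, [0, 0, -0.5], [0, 0, 0]], [255, [0, 0, -0.5], [0, 0, 0]], [255, [0, 0, -0.5], [0, 0, 0]], [255, [0, 0, -0.5], [0, 0, 0]], [255, [0, 0, -0.5], [0, 0, 0]]])

```text
time_s: 30.4
ee_pos: [444.9, 16.4, 82.5]
ee_rot: [180.0, 0.0, -171.9]
force: [-2.0, -1.0, 6.8]
gripper_width: 0.2
gripper_force: 3.6
```

>>> servo_tool(steps=[[255, [0, 0, -0.4], [0, 0, 0]], [255, [0, 0, -0.4], [0, 0, 0]], [255, [0, 0, -0.4], [0, 0, 0]], [255, [0, 0, -0.4], [0, 0, 0]], [255, [0, 0, -0.4], [0, 0, 0]], [255, [0, 0, -0.4], [0, 0, 0]], [255, [0, 0, -0.4], [0, 0, 0]], [255, [0, 0, -0.4], [0, 0, 0]], [255, [0, 0, -0.4], [0, 0, 0]], [255, [0, 0, -0.4], [0, 0, 0]]])

```text
time_s: 31.4
ee_pos: [444.7, 16.4, 85.6]
ee_rot: [180.0, -0.0, -171.9]
force: [0.4, 0.4, 0.5]
gripper_width: 0.2
gripper_force: 0.0
```

Released at rest height. Back off upward and check.

>>> servo_tool(steps=[[255, [0, 0, -2], [0, 0, 0]], [255, [0, 0, -6], [0, 0, 0]], [255, [0, 0, -12], [0, 0, 0]], [255, [0, 0, -20], [0, 0, 0]], [255, [0, 0, -25], [0, 0, 0]], [255, [0, 0, -25], [0, 0, 0]], [255, [0, 0, -15], [0, 0, 0]], [255, [0, 0, -8], [0, 0, 0]], [255, [0, 0, 0], [0, 0, 0]], [255, [0, 0, 0], [0, 0, 0]]])

```text
time_s: 32.4
ee_pos: [444.3, 16.4, 198.2]
ee_rot: [180.0, -0.1, -171.9]
force: [0.4, -0.1, -1.0]
gripper_width: 0.5
gripper_force: 0.0
```

Run:
```python
from h import *
p=cams.grab_frame("side")
print(state()["ee_pos"],state()["force"])
cv2.imwrite("pics/s5.png",p["color"][...,::-1])
```

```text
[444.14454228  16.38127902 197.88379522] [ 0.20774316 -0.49623732 -0.14801355]
```

View pics/s5.png

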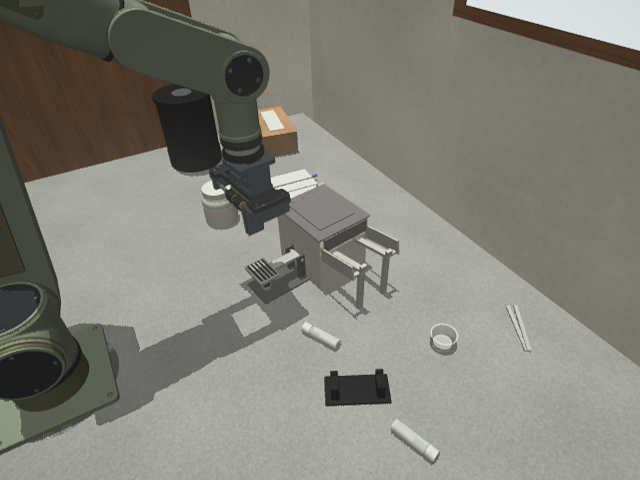

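The lid is shut at about (322,210), the pedal is level at (265,272), the cradle is empty at (357,388), and everything else is where it was. Handing in.

```bash
python3 -c "
from h import *
print(ticket.job_done())"
```

```text
the job is handed in; nothing more can be done
None
```

The tube is in the bin with the lid shut: I pressed the pedal onto its stop at about 16 N, held it for over a second, eased it up over about 6 s, and handed the job in at about 32 s; the hand-in returned no verdict.

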